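# Index the turret punch to the blue punch

### The arm

A 7-joint arm with a two-finger parallel gripper is mounted at the origin on the work surface. World frame = base frame: x ahead of the robot, y to its left, z up, the work surface at z = 0. Lengths are in mm, angles in rad, forces in N, time in s.
With the tool pointing down it reaches from about 425 to 800 mm from the base axis. Payload 8.3 kg.
Tool frame: the origin (TCP) lies at the very end of the fingers, on their centre line; the grasp point (between the pads) lies 19 mm behind it; z points along the fingers, y is the direction in which the jaws open and shut (so a half turn about z gives the same grasp; the last joint's range is limited). The gripper opens to 85 mm and grips with 20 to 120 N. Pads are 22 mm wide; open, the fingers measure 114 mm over their backs; the gripper's body (76 mm by 85 mm) begins 54 mm behind the grasp point. The pads swing forward as they close: fully open they stand 13 mm farther back than shut.
Start: joints at [1.177, 0.383, 0.016, 1.37, -0.006, 1.388, -0.046], TCP at [203.036, -591.083, 231.279] pointing down, gripper open.
Joint ranges: [-2.95, 2.95], [-0.25, 2.06], [-1.52, 1.56], [0.18, 2.33], [-1.44, 4.58], [0.02, 2.06], [-3.01, 3.01]. Speed limits (rad/s): [2.39, 2.39, 3.01, 3.01, 3.14, 3.14, 3.14].

### API

Orientations are given as a unit quaternion [w, x, y, z].
In Python, from workcell import get_obs, imaging, workorder gives the robot as it stands.
- The arm moves only by the tool carry_out, never from a script. Its argument "steps" is a list of rows, each a list of 7 numbers: the shift along the world's x, y, z each as a share of 25 mm, from -1 to 1, then the turn, a rotation vector about the world's x, y, z each as a share of 4 degrees, from -1 to 1, then the opening in per cent of the stroke, from 0 (shut) to 100 (fully open). A call has exactly 8 rows; each row shifts and turns the commanded pose from where the row before left it; what a row does not reach is not made up. A row lasts 1/12 s, in which the tool goes at most 41.7 mm and 7.16 degrees, less where a joint would pass 70% of its speed; a pose out of reach is approached as far as the arm can. A call with a number of a shift or a turn outside -1 to 1 is refused whole. A call with a gripper value outside its range is refused whole. The fingers move at their own pace and stop on an object; "force" is the grip in N (left out, the last holds). Time passes only in rows, so rows that do not move let the fingers close, or fill a call up. It gives the time, the measured TCP pose, the force and the opening at its end, in the units of the state.
- get_obs(): the state, without advancing time (a new reading comes with each control period).
- imaging.camera(name): name is "side" or "top"; returns (picture, depth): 420x560x3 uint8, blue, green, red; 420x560 float32, mm along the optical axis (not along the pixel's ray), 0 where there is no reading.
- imaging.camera_model(name): a dict with "vfov" (degrees; the focal length in pixels is half the picture's height over the tangent of half this angle, whatever the lens; pixels are square), "cx", "cy" (the principal point, pixels), "k1" (the pictures are not rectified: a ray, as slopes to the right and down, at radius r is drawn at 1 + k1 r^2 times it, then the intrinsics apply), "R" (3x3) and "t" (3): a world point X has camera coordinates R X + t. Camera axes: x right, y down, z forward; pixel columns grow to the right and rows downward; lengths in mm; the calibration is good to about 2 mm. A picture is of the moment at which its call begins. camera_model takes no time and is no camera call.
- workorder.hand_in(): hands the job in, once; it reports no verdict.
The state is a dict: "time": time; "joint_pos": joint angles; "dq": joint speeds; "effort": joint torques, N m; "eef_pos": TCP position; "ee_rot": TCP orientation; "ft_force": force on the tool from outside, world axes, zero at the start; "ft_torque": the same for the moment, N m; "width": opening from 0.0 (shut) to 1.0 (fully open).
Only numpy, scipy, OpenCV 4.12 (cv2) and the standard library are available. Lean on these libraries where they do the work, as an engineer would, in place of code of your own. Each camera call takes 0.05 s, during which the arm holds its last target. There are 200 camera calls.

### The job

The next holes in the basket tags need the blue punch: on the bench punch, gently push the turret round by its finger tabs until the blue tab's punch has clicked into place under the ram, then take the hand clear. Push only - do not grip a tab, do not pull the press's hand lever, and leave everything else on the bench lying where it is.

Things in the scene. Friction and masses are not known exactly. Their poses are not given: they have to be found in the camera images.
- press: grey cast C-frame punch bolted to the bench, moving parts included. Origin: on the turret's axis at bench height; its +x axis runs level from there towards the frame's column, z up. Bed plate x -105 to +225, y +-75, 22 mm thick; column x +138 to +198, y +-28; a detent bracket under the turret's +y side (y to +85) stays below z = 70 mm. The turret is open from above except under the head.
- ram_line (a point): the ram's vertical line, a point fixed on the press at x = 45, y = 0, z = 120 mm of its frame. Above it the head overhangs the turret: x +22 to +198, y +-28, z 168 to 250 mm; the ram, 22 mm across, stands out below it to z = 142 mm
- turret (a joint): angle of the turret, rad, endless, about the press's z axis, growing anticlockwise seen from above; 0 or any full turn = blue punch under the ram. Six detents, every 60 degrees: a sprung roller holds it; 3 to 8 N at a tab moves it out; more than 35 degrees on, it snaps by itself into the next. It starts in any detent but the blue one, or now and then left resting half-way between two
- hub (a point): middle of the turret on its axis, z = 120 mm. The turret: metal disc 120 mm across, z 90 to 108 mm; hub 42 mm across, up to z = 129; six punches 45 mm from the axis, heads up to z = 124; outside each punch, on the same radius, a finger tab. Anticlockwise from above the tabs are blue, red, white, green, black, yellow
- punch_blue (a point): the punch that belongs to the blue tab, 45 mm from the turret's axis, 120 mm above the bench; it is under the ram when it meets the ram's line
- lever (a joint): the press's hand lever, on the -y side of the head, steel bar with a black ball (ball 350 mm above the bench, at x = 164, y = -63 mm in the press's frame); rad, 0 = up, at rest; grows as it is pulled forward and down
- tab_blue (a point): the blue finger tab of the turret: an upright plastic block standing out from the disc, 14 mm thick across, 38 mm long (68 to 106 mm from the turret's axis), 38 mm high (z from 90 to 128 mm above the bench). This point: 88 mm from the turret's axis, mid-thickness, z = 120 mm; the one wanted
- tab_red (a point): the red finger tab of the turret: an upright plastic block standing out from the disc, 14 mm thick across, 38 mm long (68 to 106 mm from the turret's axis), 38 mm high (z from 90 to 128 mm above the bench). This point: 88 mm from the turret's axis, mid-thickness, z = 120 mm
- tab_white (a point): the white finger tab of the turret: an upright plastic block standing out from the disc, 14 mm thick across, 38 mm long (68 to 106 mm from the turret's axis), 38 mm high (z from 90 to 128 mm above the bench). This point: 88 mm from the turret's axis, mid-thickness, z = 120 mm
- tab_green (a point): the green finger tab of the turret: an upright plastic block standing out from the disc, 14 mm thick across, 38 mm long (68 to 106 mm from the turret's axis), 38 mm high (z from 90 to 128 mm above the bench). This point: 88 mm from the turret's axis, mid-thickness, z = 120 mm
- tab_black (a point): the black finger tab of the turret: an upright plastic block standing out from the disc, 14 mm thick across, 38 mm long (68 to 106 mm from the turret's axis), 38 mm high (z from 90 to 128 mm above the bench). This point: 88 mm from the turret's axis, mid-thickness, z = 120 mm
- tab_yellow (a point): the yellow finger tab of the turret: an upright plastic block standing out from the disc, 14 mm thick across, 38 mm long (68 to 106 mm from the turret's axis), 38 mm high (z from 90 to 128 mm above the bench). This point: 88 mm from the turret's axis, mid-thickness, z = 120 mm
- tape: tape measure, black case with a yellow disc, 66 x 36 x 60 mm; origin: centre of its underside; leave alone
- marker: marker pen lying down, grey with a blue cap, 131 mm long, 17 mm thick; origin: under its middle; leave alone
- knife: folding knife lying open, pale wooden handle, steel blade, 210 mm long, 25 mm high; origin: on the bench near the handle's collar; leave alone
- bodkin: bodkin lying down, amber handle and steel spike, 220 mm long, 26 mm thick; origin: on the bench below the ferrule; leave alone
- tags: neat pile of five plywood tags, 72 x 38 x 15 mm; origin: centre of its underside; leave alone
- basket: small brown woven basket standing upright, 85 mm across, 115 mm high; origin: centre of its underside; leave alone
- secateurs: red-handled secateurs lying flat, 190 mm long, 18 mm high; origin: on the bench near the pivot; leave alone
- twine_spool: spool of twine standing upright, 68 mm across, 70 mm high; origin: centre of its underside; leave alone

How it is judged:
By the outcome, as a careful person would: the job done as asked, in the order asked, and still so for the second after the job is handed in, with the robot touching nothing.
It also fails if it takes over 58 s, if anything falls off the work surface, if the arm or the gripper's body presses on something with over 40 N, if the wrist force passes 120 N, or if a joint passes its speed limit or range.

## Working session

There is one attempt and no reset: what is moved stays moved. The work goes in short steps, Python scripts to look and compute and a tool call to move; the robot and the scene stay as the last step left them, time stands still between calls to the robot, and variables do not carry over. Pictures are saved under pics/ and viewed, about 8 in all and at most 12, crops included, and the job is handed in when it is done.

Besides the shell and the picture viewer there is one more tool, called after "Emit:" as a command line: name --pt "numbers of a row" for each row, then --argument value for the rest. carry_out: Moves the arm, as the interface text tells. Its arguments: {"type":"object","properties":{"steps":{"type":"array"},"force":{"type":"number"}},"required":["steps"]}

```bash
mkdir -p pics; cat > h.py <<'E'
import numpy as np, cv2
from workcell import get_obs, imaging, workorder
def snap(n):
    p,d=imaging.camera(n); return p,d
def pts(name,d):
    m=imaging.camera_model(name); H,W=d.shape
    f=H/2/np.tan(np.radians(m['vfov'])/2)
    v,u=np.mgrid[:H,:W].astype(float)
    K=np.array([[f,0,m['cx']],[0,f,m['cy']],[0,0,1]])
    # distortion r-> 1+k1 r^2
    un=cv2.undistortPoints(np.stack([u.ravel(),v.ravel()],1)[:,None],K,np.array([m['k1'],0,0,0,0.]))[:,0]
    c=np.c_[un,np.ones(len(un))]*d.reshape(-1,1)
    R=np.array(m['R']);t=np.array(m['t'])
    return ((c-t)@R).reshape(H,W,3)
def proj(name,X):
    m=imaging.camera_model(name);f=210/np.tan(np.radians(m['vfov'])/2)
    c=np.atleast_2d(X)@np.array(m['R']).T+np.array(m['t']);s=c[:,:2]/c[:,2:]
    s=s*(1+m['k1']*(s**2).sum(1,keepdims=True));return s*f+[m['cx'],m['cy']]
E
python3 - <<'E'
from h import *
for n in('top','side'):
    p,d=snap(n);cv2.imwrite(f'pics/{n}0.png',p);np.save(f'{n}0.npy',d)
    m=imaging.camera_model(n);print(n,m['vfov'],m['k1'],-np.array(m['R']).T@np.array(m['t']),(d>0).mean())
o=get_obs();print(o['time'],o['eef_pos'],o['ee_rot'],o['ft_force'])
E
```

```text
top 46.80341365323055 -0.09108157202152108 [ 242.58804338 -110.51235125 1656.85085716] 0.9959481292517007
side 45.98824186455433 -0.03594043685956479 [  -72.906291   -1258.04021803  1329.89650163] 0.9676275510204082
0.1 [ 202.8979867  -590.64537192  230.34997167] [-8.95615745e-04  9.86344592e-01  1.64692187e-01 -1.61860326e-04] [1.16650913 0.01405766 0.1697396 ]
```

View pics/top0.png

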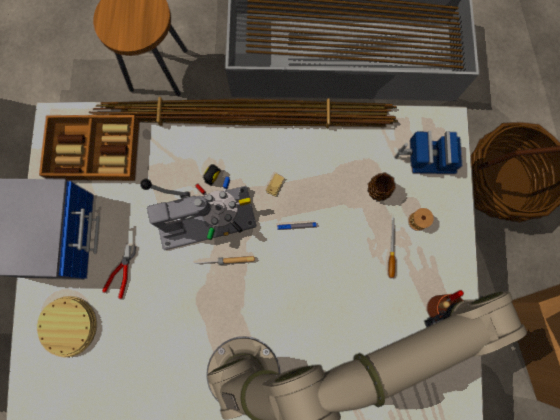

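View pics/side0.png

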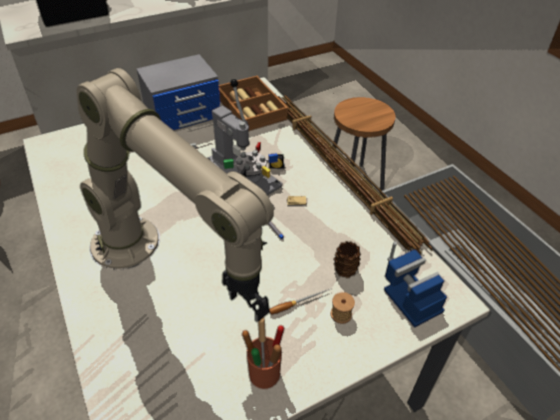

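The top picture shows the press at about (205,215), its column towards the left. Tabs: green (211,233), yellow (244,201), blue about (226,183), red about (201,188). Next I'll measure them.

```bash
python3 - <<'E'
from h import *
p=cv2.imread('pics/top0.png');d=np.load('top0.npy');P=pts('top',d)
u0,v0,u1,v1=135,155,275,260
c=p[v0:v1,u0:u1];cv2.imwrite('pics/crop0.png',cv2.resize(c,None,fx=5.5,fy=5.5,interpolation=cv2.INTER_CUBIC))
hsv=cv2.cvtColor(p,cv2.COLOR_BGR2HSV)
R=dict(blue=((100,120,50),(125,255,255)),red=((0,150,80),(5,255,255)),green=((50,120,50),(80,255,255)),yellow=((22,140,100),(35,255,255)))
for k,(a,b) in R.items():
    m=cv2.inRange(hsv,a,b); n,l,s,ce=cv2.connectedComponentsWithStats(m)
    for i in range(1,n):
        x,y=ce[i]
        if u0<x<u1 and v0<y<v1 and s[i,4]>8:
            q=P[l==i]; print(k,s[i,4],ce[i].round(1),np.median(q,0).round(0),q.max(0).round(0))
# frame: head top z 240-255
z=P[...,2]; sub=np.zeros(z.shape,bool); sub[v0:v1,u0:u1]=1
for lo,hi in((235,265),(120,136),(85,115),(15,30)):
    m=sub&(z>lo)&(z<hi); q=P[m]; print(lo,hi,m.sum(),np.median(q,0).round(0),cv2.minAreaRect(q[:,:2].astype(np.float32)))
E
```

```text
blue 50 [225.7 182.3] [613.  62. 126.] [631.  72. 134.]
red 32 [199.8 188.4] [592. 145. 126.] [606. 159. 134.]
green 53 [210.  232.8] [447. 106. 125.] [467. 117. 134.]
yellow 48 [244.3 200.2] [555.   1. 126.] [586.  17. 134.]
235 265 1087 [502. 196. 248.] ((514.3628540039062, 195.67343139648438), (80.83915710449219, 175.67640686035156), 16.75000762939453)
120 136 411 [539.  78. 125.] ((538.1723022460938, 119.04132843017578), (256.5169677734375, 210.6261749267578), 80.01177978515625)
85 115 827 [523.  78. 107.] ((517.1126708984375, 127.46968078613281), (178.44119262695312, 299.72344970703125), 14.718009948730469)
15 30 1612 [485. 111.  21.] ((543.3348388671875, 169.003173828125), (506.3971252441406, 317.3235778808594), 82.39412689208984)
```

View pics/crop0.png

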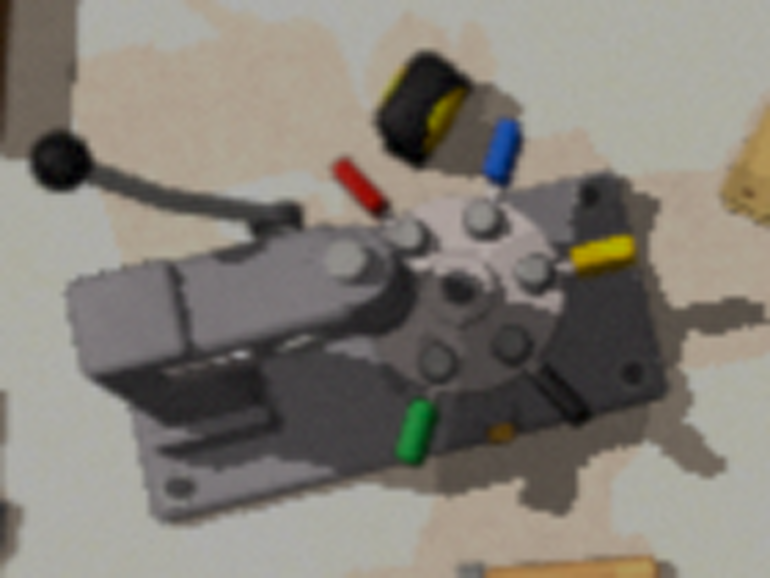

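The turret axis is at about (530, 84). The tab radii come out at 86–87 mm and the tab tops at about 126–128, which agrees with the text. The column points along world ~105°, so white is under the ram and blue needs +120°, two detents anticlockwise. Plan: with the fingers shut, push the tab on the robot side (black, world 225°) round by about 60°. Then do the same with the next one, green. First move is over to there.

Emit:
carry_out --pt "1 1 0 0 0 0 0" --pt "1 1 0 0 0 0 0" --pt "1 1 0 0 0 0 0" --pt "1 1 0 0 0 0 0" --pt "1 1 0 0 0 0 0" --pt "1 1 0 0 0 0 0" --pt "1 1 0 0 0 0 0" --pt "1 1 0 0 0 0 0"

```text
time: 0.77
eef_pos: [403.8, -389.5, 231.0]
ee_rot: [-0.0, 0.986, 0.165, -0.0]
ft_force: [0.5, 0.3, 0.3]
width: 0.002
```

Emit:
carry_out --pt "1 1 0 0 0 0 0" --pt "0.7 1 0 0 0 0 0" --pt "0 1 0 0 0 0 0" --pt "0 1 0 0 0 0 0" --pt "0 1 0 0 0 0 0" --pt "0 1 0 0 0 0 0" --pt "0 1 0 0 0 0 0" --pt "0 1 0 0 0 0 0"

```text
time: 1.43
eef_pos: [445.1, -189.8, 230.9]
ee_rot: [-0.0, 0.986, 0.165, -0.0]
ft_force: [0.4, 0.4, 0.3]
width: -0.004
```

Emit:
carry_out --pt "0 1 0 0 0 0 0" --pt "0 1 0 0 0 0 0" --pt "0 1 0 0 0 0 0" --pt "0 1 0 0 0 0 0" --pt "0 1 0 0 0 0 0" --pt "0 1 0 0 0 0 0" --pt "0 0.8 0 0 0 0 0" --pt "0 0 0 0 0 0 0"

```text
time: 2.1
eef_pos: [445.2, -16.4, 231.3]
ee_rot: [-0.001, 0.986, 0.168, 0.0]
ft_force: [-0.5, 0.5, -0.3]
width: -0.001
```

Emit:
carry_out --pt "0 1 0 0 0 0 0" --pt "0 1 0 0 0 0 0" --pt "0 0.8 0 0 0 0 0" --pt "0 0 -0.8 0 0 0 0" --pt "0 0 -0.8 0 0 0 0" --pt "0 0 -0.8 0 0 0 0" --pt "0 0 -0.8 0 0 0 0" --pt "0 0 0 0 0 0 0"

```text
time: 2.77
eef_pos: [443.0, 48.0, 147.6]
ee_rot: [-0.0, 0.986, 0.164, -0.003]
ft_force: [-0.7, -0.7, -0.7]
width: -0.004
```

```bash
python3 - <<'E'
from h import *
a=[]
for n,(u0,v0,u1,v1) in(('top',(150,150,290,270)),('side',(190,90,330,210))):
    p,d=snap(n);a.append(cv2.resize(p[v0:v1,u0:u1],(400,343),interpolation=cv2.INTER_CUBIC))
cv2.imwrite('pics/c1.png',np.hstack(a))
E
```

```text
(no output)
```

View pics/c1.png

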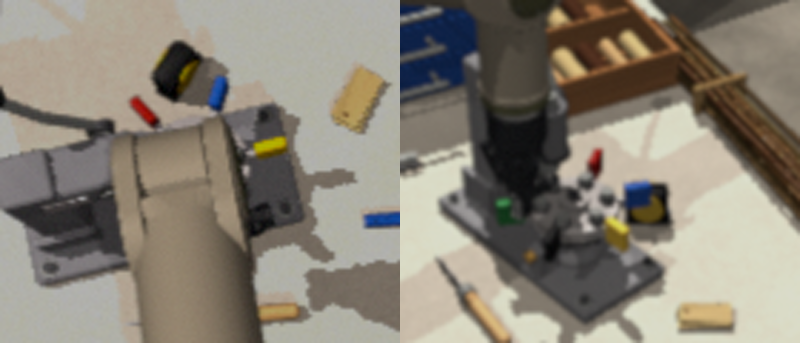

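The crops show white under the ram and the hand above the gap between green (side crop (503,210)) and black (550,240). The head is clear of the hand. Now descend.

Emit:
carry_out --pt "0 0 -0.5 0 0 0 0" --pt "0 0 -0.5 0 0 0 0" --pt "0 0 -0.5 0 0 0 0" --pt "0 0 -0.4 0 0 0 0" --pt "0 0 -0.1 0 0 0 0" --pt "0 0 0 0 0 0 0" --pt "0 0 0 0 0 0 0" --pt "0 0 0 0 0 0 0"

```text
time: 3.53
eef_pos: [446.2, 49.0, 102.2]
ee_rot: [0.0, 0.986, 0.165, 0.001]
ft_force: [0.1, 0.8, -0.3]
width: 0.002
```

Emit:
carry_out --pt "0.12 -0.2 0 0 0 0 0" --pt "0.12 -0.2 0 0 0 0 0" --pt "0.12 -0.2 0 0 0 0 0" --pt "0.13 -0.18 0 0 0 0 0" --pt "0.14 -0.17 0 0 0 0 0" --pt "0.15 -0.16 0 0 0 0 0" --pt "0.16 -0.15 0 0 0 0 0" --pt "0.17 -0.14 0 0 0 0 0"

```text
time: 4.2
eef_pos: [473.4, 13.7, 101.1]
ee_rot: [-0.0, 0.986, 0.165, -0.0]
ft_force: [-0.8, 4.2, 1.1]
width: 0.001
```

Emit:
carry_out --pt "0.18 -0.13 0 0 0 0 0" --pt "0.18 -0.11 0 0 0 0 0" --pt "0.19 -0.1 0 0 0 0 0" --pt "0.19 -0.08 0 0 0 0 0" --pt "0.19 -0.06 0 0 0 0 0" --pt "0.15 -0.04 0 0 0 0 0" --pt "0 0 0 0 0 0 0" --pt "0 0 0 0 0 0 0"

```text
time: 4.87
eef_pos: [500.6, 0.7, 101.3]
ee_rot: [-0.0, 0.986, 0.165, 0.0]
ft_force: [-0.1, -0.5, 0.3]
width: -0.001
```

```bash
cat > ang.py <<'E'
from h import *
import sys
A=np.array([530.,84])
def measure():
    R=dict(blue=((100,120,50),(125,255,255),0),red=((0,150,80),(5,255,255),60),green=((50,120,50),(80,255,255),180),yellow=((22,140,100),(35,255,255),300))
    for n in('top','side'):
        p,d=snap(n);P=pts(n,d);hsv=cv2.cvtColor(p,cv2.COLOR_BGR2HSV);r=np.hypot(P[...,0]-A[0],P[...,1]-A[1])
        ok=(r>68)&(r<108)&(P[...,2]>(118 if n=='top' else 92))&(P[...,2]<136)
        for k,(a,b,off) in R.items():
            m=(cv2.inRange(hsv,a,b)>0)&ok
            if m.sum()>8:
                q=np.median(P[m],0);t=np.degrees(np.arctan2(q[1]-A[1],q[0]-A[0]))
                print(n,k,m.sum(),q.round(0),'turret deg',round((t-off-105+180)%360-180,1))
        u=proj(n,[530,84,120])[0].astype(int);c=p[max(u[1]-60,0):u[1]+60,u[0]-70:u[0]+70]
        yield cv2.resize(c,(400,343),interpolation=cv2.INTER_CUBIC)
cv2.imwrite(f'pics/{sys.argv[1]}.png',np.hstack(list(measure())));print(get_obs()['ft_force'])
E
python3 ang.py c2
```

```text
top blue 31 [600. 133. 127.] turret deg -69.8
side green 46 [468.  15. 123.] turret deg -57.0
side yellow 21 [621.  57. 126.] turret deg -61.5
[ 1.13047538 -1.00605064 -0.19545832]
```

Force has dropped to zero and the turret reads about -60°, so the first detent is done. Next: lift, go back and push green the same way.

Emit:
carry_out --pt "0 0 0.8 0 0 0 0" --pt "0 0 0.8 0 0 0 0" --pt "0 0 0.8 0 0 0 0" --pt "-0.4 0.2 0 0 0 0 0" --pt "-0.8 0.7 0 0 0 0 0" --pt "-0.8 0.8 0 0 0 0 0" --pt "-0.2 0.3 0 0 0 0 0" --pt "0 0 0 0 0 0 0"

```text
time: 5.63
eef_pos: [443.7, 53.0, 161.3]
ee_rot: [0.0, 0.986, 0.167, 0.0]
ft_force: [1.1, 0.1, 0.1]
width: -0.001
```

```bash
python3 ang.py c3
```

```text
top blue 33 [592. 144. 125.] turret deg -60.6
top yellow 45 [614.  64. 125.] turret deg -58.4
side blue 20 [594. 136. 123.] turret deg -65.6
side green 43 [469.  14. 124.] turret deg -56.0
side yellow 58 [619.  56. 116.] turret deg -62.6
[-0.4023996  -0.40193394 -0.26021611]
```

View pics/c3.png

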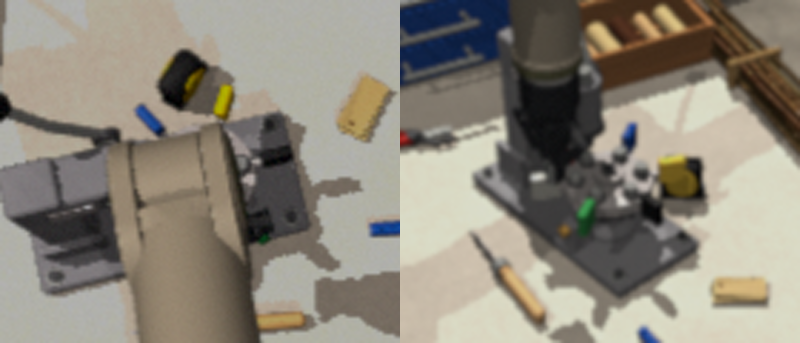

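The turret is at -60°: blue top crop (150,120), green now at side crop (587,215), white at (537,178), and the hand is above the gap. Same stroke again.

Emit:
carry_out --pt "0.05 -0.1 -0.6 0 0 0 0" --pt "0.05 -0.06 -0.6 0 0 0 0" --pt "0 0 -0.6 0 0 0 0" --pt "0 0 -0.4 0 0 0 0" --pt "0 0 -0.2 0 0 0 0" --pt "0 0 0 0 0 0 0" --pt "0 0 0 0 0 0 0" --pt "0 0 0 0 0 0 0"

```text
time: 6.4
eef_pos: [448.4, 46.9, 102.0]
ee_rot: [0.0, 0.986, 0.165, 0.001]
ft_force: [0.6, -0.2, 0.2]
width: -0.002
```

Emit:
carry_out --pt "0.12 -0.2 0 0 0 0 0" --pt "0.12 -0.2 0 0 0 0 0" --pt "0.12 -0.2 0 0 0 0 0" --pt "0.13 -0.18 0 0 0 0 0" --pt "0.14 -0.17 0 0 0 0 0" --pt "0.15 -0.16 0 0 0 0 0" --pt "0.16 -0.15 0 0 0 0 0" --pt "0.17 -0.14 0 0 0 0 0"

```text
time: 7.07
eef_pos: [475.7, 11.5, 101.1]
ee_rot: [-0.0, 0.986, 0.165, -0.0]
ft_force: [-1.8, 3.0, -0.4]
width: -0.001
```

Emit:
carry_out --pt "0.18 -0.13 0 0 0 0 0" --pt "0.18 -0.11 0 0 0 0 0" --pt "0.19 -0.09 0 0 0 0 0" --pt "0.19 -0.07 0 0 0 0 0" --pt "0.17 -0.05 0 0 0 0 0" --pt "0.08 -0.02 0 0 0 0 0" --pt "0 0 0 0 0 0 0" --pt "0 0 0 0 0 0 0"

```text
time: 7.73
eef_pos: [500.4, 0.1, 101.3]
ee_rot: [-0.0, 0.986, 0.165, 0.0]
ft_force: [-0.8, 1.2, -0.1]
width: -0.001
```

```bash
python3 ang.py c4
```

```text
top red 41 [449. 114. 126.] turret deg -5.3
top yellow 38 [597. 142. 126.] turret deg -4.1
side blue 45 [504. 163. 117.] turret deg 3.0
side red 22 [450. 101. 128.] turret deg 2.8
side green 22 [559.  -4. 125.] turret deg 3.5
[-0.61413332  0.0307664  -0.37767566]
```

Snapped in. Lifting straight up, then withdrawing towards -y.

Emit:
carry_out --pt "0 0 0.6 0 0 0 0" --pt "0 0 1 0 0 0 0" --pt "0 0 1 0 0 0 0" --pt "0 0 1 0 0 0 0" --pt "0 0 1 0 0 0 0" --pt "0 0 0.6 0 0 0 0" --pt "0 -0.8 0 0 0 0 0" --pt "0 -1 0 0 0 0 0"

```text
time: 8.5
eef_pos: [501.0, -42.9, 233.0]
ee_rot: [0.0, 0.986, 0.167, 0.002]
ft_force: [0.2, -0.7, 0.3]
width: 0.001
```

Emit:
carry_out --pt "0 -1 0 0 0 0 0" --pt "0 -1 0 0 0 0 0" --pt "0 -1 0 0 0 0 0" --pt "0 -1 0 0 0 0 0" --pt "0 -1 0 0 0 0 0" --pt "0 -1 0 0 0 0 0" --pt "0 -1 0 0 0 0 0" --pt "0 -1 0 0 0 0 0"

```text
time: 9.17
eef_pos: [500.0, -245.9, 231.3]
ee_rot: [0.0, 0.986, 0.165, 0.0]
ft_force: [0.9, 1.0, -0.5]
width: -0.002
```

Emit:
carry_out --pt "0 -0.6 0 0 0 0 0" --pt "0 0 0 0 0 0 0" --pt "0 0 0 0 0 0 0" --pt "0 0 0 0 0 0 0" --pt "0 0 0 0 0 0 0" --pt "0 0 0 0 0 0 0" --pt "0 0 0 0 0 0 0" --pt "0 0 0 0 0 0 0"

```text
time: 9.83
eef_pos: [500.5, -259.2, 231.4]
ee_rot: [0.0, 0.986, 0.165, 0.0]
ft_force: [-0.5, -0.9, -0.8]
width: -0.003
```

```bash
python3 ang.py c5; python3 - <<'E'
from h import *
a=cv2.imread('pics/top0.png');p,_=snap('top');cv2.imwrite('pics/topend.png',p)
d=cv2.absdiff(a,p).max(2)>60
n,l,s,c=cv2.connectedComponentsWithStats(cv2.morphologyEx(d.astype(np.uint8),cv2.MORPH_OPEN,np.ones((2,2))))
print([(s[i].tolist()) for i in range(1,n) if s[i,4]>10])
E
```

```text
top red 46 [446. 107. 127.] turret deg -0.7
top green 40 [555.   1. 126.] turret deg 1.6
top yellow 42 [593. 147. 127.] turret deg -0.2
side blue 42 [509. 166. 119.] turret deg -0.8
side red 23 [451. 106. 127.] turret deg -0.2
side green 37 [555.  -7. 120.] turret deg 0.2
side yellow 13 [599. 138. 128.] turret deg -7.1
[-1.22432174 -0.31369946  0.41090396]
[[334, 160, 10, 7, 39], [326, 165, 6, 10, 21], [362, 172, 4, 4, 11], [224, 178, 6, 10, 44], [332, 182, 4, 7, 19], [197, 185, 8, 9, 42], [240, 199, 11, 6, 51], [265, 209, 92, 151, 2905], [312, 211, 8, 11, 69], [233, 223, 10, 10, 56], [314, 224, 3, 4, 12], [208, 229, 7, 11, 49], [388, 231, 5, 21, 61], [364, 234, 11, 13, 76], [395, 234, 56, 106, 3035], [480, 297, 39, 44, 1052], [475, 300, 5, 6, 21], [447, 311, 5, 6, 23], [439, 315, 6, 6, 23], [449, 314, 26, 12, 152], [426, 319, 41, 31, 615], [476, 319, 4, 4, 14], [483, 331, 42, 24, 320], [474, 335, 5, 4, 12], [315, 338, 167, 82, 3659], [344, 344, 50, 37, 492], [253, 349, 6, 3, 14], [251, 355, 39, 43, 792], [240, 358, 19, 42, 358], [300, 361, 22, 13, 118], [225, 364, 7, 5, 16], [214, 369, 6, 4, 16], [325, 368, 6, 3, 14], [291, 372, 8, 7, 34], [324, 373, 6, 6, 23], [207, 392, 6, 6, 19], [221, 407, 9, 13, 77], [250, 415, 21, 5, 76]]
```

View pics/c5.png

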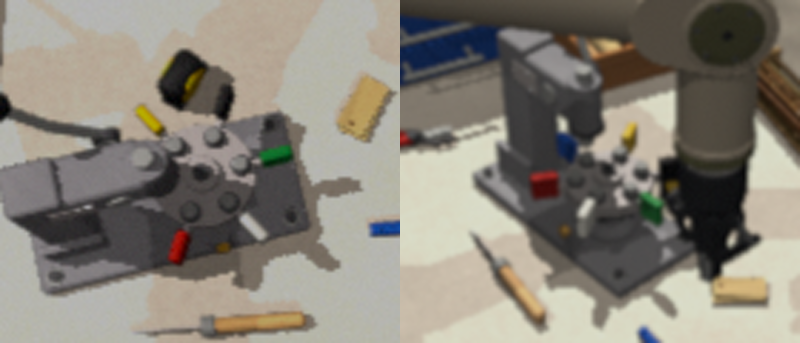

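View pics/topend.png

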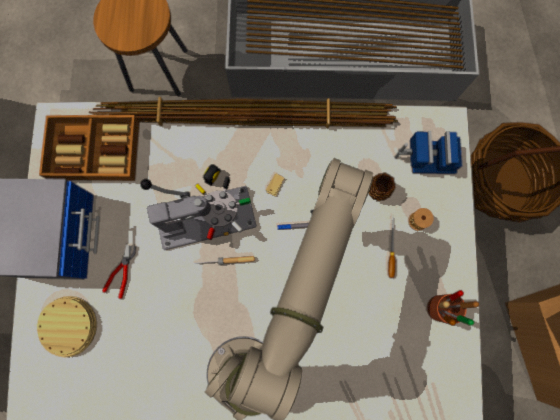

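Blue is under the ram: the side crop shows it at (567,147) below the head, and the tabs read within about 2° of 0. Red is at (180,245) and green at (277,157) in the top crop. Tape, knife, tags and lever are unmoved, and the hand is clear. Handing in.

```bash
python3 -c "
from workcell import workorder;print(workorder.hand_in())"
```

```text
the job is handed in; nothing more can be done
None
```

The blue punch is now in its detent under the ram, and the job is handed in. I pushed the turret 120° anticlockwise in two gentle strokes with the fingers shut, one on the black tab and one on the green. The force was about 4 N at most where I read it, and the turret snapped into its detent each time. I then lifted the hand and withdrew it to the right, finishing at about 10 s.

**Turret angle:** after withdrawing, six of the seven tab readings from the two views put it between -0.8° and +1.6°. The seventh, the yellow tab from the side view, read -7.1°. It covered only 13 pixels, and the top view read the same tab at -0.2°, so I put it down to a partial view.

**Rest of the bench:** comparing the top pictures before and after, the only changes away from the turret tabs were around the arm and its shadow. The lever, tape, tags and knife look unmoved. The right-hand end of the marker was hidden under the arm in the last picture, so I could not check all of it.

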